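# Load the collet chuck into the tool balancer

## Robot

A 6-joint arm with a two-finger parallel gripper is mounted at the origin on the work surface. World frame = base frame: x ahead of the robot, y to its left, z up, the work surface at z = 0. Lengths are in mm, angles in degrees, forces in N, time in s.
With the tool pointing down it reaches from about 300 to 850 mm from the base axis. Payload 4.2 kg.
Tool frame: the origin (TCP) lies midway between the tips of the shut fingers; the grasp point (between the pads) lies 19 mm behind it (env.grasp_offset is the distance from the TCP to the grasp point, in mm); z points along the fingers, y is the line along which they close (so a half turn about z gives the same grasp; the last joint's range is limited). The gripper opens to 91 mm and grips with 3 to 60 N. Pads are 32 mm wide; open, the fingers measure 118 mm over their backs; the gripper's body (76 mm by 178 mm) begins 60 mm behind the grasp point.
Start: joints at [63.885, 18.312, 89.639, -0, 72.044, -1.146], TCP at [242.732, 521.272, 213.976] pointing down, gripper open.
Joint ranges: [-177.97, 177.97], [-48.28, 115.42], [12.27, 149.76], [-77.06, 257.06], [2.81, 150.46], [-146.56, 146.56]. Speed limits (degrees/s): [147.25, 147.25, 180, 180, 180, 180].

## Interface

Orientations are given as [roll, pitch, yaw] about the fixed x, y, z axes, in that order (R = Rz(yaw) Ry(pitch) Rx(roll)).
In Python, from workcell import env, optics gives the robot as it stands. The module is installed in compiled form; this text tells all that it offers.
- The arm moves only by the tool send_rows, never from a script. Its argument "targets" is a list that holds one entry, the list of rows, each a list of 7 numbers: the turn, a rotation vector about the world's x, y, z scaled (see below), then the shift along the world's x, y, z scaled (see below), then the closure, from -1 (fully open) to 1 (shut). In form: [[[rx, ry, rz, x, y, z, gripper], ...]]. A call has 1 to 12 rows; each row shifts and turns the commanded pose from where the row before left it; what a row does not reach is not made up. The controller multiplies each number of a shift by 0.2 m and each number of a turn by pi/2 rad. A row lasts 1/10 s, in which the tool goes at most 50 mm and 8.59 degrees, less where a joint would pass 70% of its speed; a pose out of reach is approached as far as the arm can. A call with a number of a shift or a turn outside -1 to 1 is refused whole. A call with a gripper value outside its range is refused whole. The fingers move at their own pace and stop on an object; "grip_force" is the grip in N (left out, the last holds). Time passes only in rows, so rows that do not move let the fingers close. It gives the time, the measured TCP pose, the force, the opening and the grip force at its end, in the units of the state.
- env.state(): the state, without advancing time (a new reading comes with each control period).
- optics.grab_frame(name): name is "scene" or "top" or "wrist"; returns (picture, depth): 384x512x3 uint8, red, green, blue; 384x512 float32, mm along the optical axis (not along the pixel's ray), 0 where there is no reading.
- optics.camera_info(name): a dict with "camera_matrix" (3x3 intrinsics, pixels), "R" (3x3) and "t" (3): a world point X has camera coordinates R X + t; the wrist camera has in their place "mount" (4x4, takes a point from camera to tool coordinates, whose origin is the TCP and whose axes are the flange's). Camera axes: x right, y down, z forward; pixel columns grow to the right and rows downward; lengths in mm; the calibration is good to about 2 mm. A picture is of the moment at which its call begins: read the wrist's pose just before it. camera_info takes no time and is no camera call.
- env.job_done(): hands the job in; it is judged then, once.
Trained networks look in the newest picture that a camera, given by its name, has taken for a name from the list of things; names that differ only in an ending like _2 or _b are one class to them, and where a whole thing is asked for, a point or a joint stands for the part that bears it (a point fixed in the world has none). Each returns a list of dicts, best first, with "conf" (0 to 1); they miss things now and then, are a little off and sometimes report something else, mostly with a low value. They report only what shows in the picture. A call takes as long as a camera call. They do not tell look-alikes from the thing itself.
- optics.silhouettes(camera, name): "mask" (384x512 bool, what is visible of it) and "at" ([column, row] in pixels, amid what is visible of it).
- optics.place_of(camera, name): "at" ([column, row] in pixels: a listed point, or the origin of a listed thing).
The state is a dict: "time_s": time; "qpos": joint angles; "qvel": joint speeds; "effort": joint torques, N m; "ee_pos": TCP position; "ee_rot": TCP orientation; "force": force on the tool from outside, world axes, zero at the start; "torque": the same for the moment, N m; "gripper_width": finger opening in mm; "gripper_force": force on a finger pad.
Only numpy, scipy, OpenCV 4.12 (cv2) and the standard library are available. Lean on these libraries where they do the work, as an engineer would, in place of code of your own. Each camera call takes 0.05 s, during which the arm holds its last target. There are 200 camera calls.

## Task

Load the collet chuck, the slim tool holder with the slotted round nut, into the balancing machine. Swing the machine's hood up past its over-centre point so that it stays open by itself; then turn the collet chuck, which stands upside down on its nut, right over and lower it, without dropping it, taper first into the spindle until its flange sits flat on the spindle's face, and let go. Leave the hood open and all the other things on the bench where they are.

Things in the scene. Friction and masses are not known exactly. Their poses are not given: they have to be found in the camera images.
- collet_chuck_mid (a point): The collet chuck to load: plain steel, round, 152 mm long, 0.4-0.65 kg. Point on its axis, half-way along. +z runs from nut to taper: up at the start, when it stands on its nut's flat face; straight down at the end. From here along z: nut (42 mm diameter, six slots) -76 to -54 mm; round body (36 mm diameter, the place to grip) -54 to -10; flange (46 mm) -10 to 10; taper 10 to 58; stud 58 to 76.
- collet_chuck_flange (a point): On the collet chuck's axis, at the taper side of its flange: the ring-shaped face that must sit on the spindle face. 10 mm along z from collet_chuck_mid, same axes. The taper narrows from 31.8 to 17.8 mm diameter, the pull stud is 12 mm. Its centre of mass is about 25 mm from collet_chuck_mid towards the nut. Laid down it rests on flange and nut, axis level 22 mm above the bench, and hardly rolls.
- socket (a point): Centre of the mouth of the tapered socket in the balancer's spindle nose, level with its flat face (60 mm wide, 113 mm above the bench, 28 mm above the deck). z up, x to the machine's rear, y to its left. The bore, 33 mm at the mouth, has the chuck's taper and is open below; with the flange on the face there is 0.5 mm of play. The shut hood covers it.
- housing_top (a point): Middle of the flat deck of the balancer, a grey and white box 370 mm front to back (its x, front at -x), 330 mm wide (y) and 85 mm high, fixed to the bench. The socket lies 20 mm in front of this point. Same axes as socket.
- hood (a joint): Angle of the hood, rad: 0 shut (at the start), 1.72 fully open at its stop. A clear box, 0.9 kg, 246 mm wide, 125 high, 250 deep, front sloping back, hinged at its lower rear edge. A damped gas spring on its left holds it shut: about 10 N at the handle lifts it. Past 0.65 rad spring and weight carry it open within a second and hold it; let go before that, it falls shut.
- hood_handle (a point): Middle of the hood's handle: a black bar 14 mm thick, 150 mm long, level along the machine's y, on posts 67 mm either side. Shut: 123 mm above the bench, 38 mm above the deck, 63 mm in front of the hood's front, which slopes away from it. It swings up and back at a radius of 287 mm about hood_hinge. Axes turn with the hood; shut: x to the machine's rear, y left, z up.
- hood_hinge (a point): Middle of the hood's hinge line (along the machine's y), 140 mm behind the socket and 93 mm above the bench. Axes turn with the hood: shut, x to the machine's rear, y left, z up.
- endmill_holder_mid (a point): Bystander: short steel tool holder, same flange and taper, plain 40 mm drum instead of a nut, 118 mm tall, standing taper up like the collet chuck; widest 46 mm. Point on its axis, half-way up.
- face_mill_mid (a point): Bystander: face mill on a holder with the same flange and taper, broad 61 mm cutter at the bottom, 136 mm tall, standing taper up. Point on its axis, half-way up.
- tape_measure_mid (a point): Bystander: tape measure lying flat, about 85 by 75 mm, 42 mm high. Point at its centre.
- spring_clamp_mid (a point): Bystander: black spring clamp lying flat, about 160 mm long (along its x), 70 mm wide, 26 mm high. Point near its centre.
- hook_spanner_mid (a point): Bystander: dark flat hook spanner, about 200 mm long (along its x), 55 mm wide at the hook, 8 mm high. Point on it near the middle.
- offcut_mid (a point): Bystander: pine offcut, 110 (x) by 75 (y) by 22 mm high. Point at its centre.
Things that resemble listed ones, but are neither listed nor needed, are in the scene too. Leave any yellow look-alike of the part that bears collet_chuck_mid alone.

How it is judged:
By the outcome, as a careful person would: the job done as asked, in the order asked, and still so for the second after the job is handed in, with the robot touching nothing.
It also fails if it takes over 72 s, if anything falls off the work surface, if the arm or the gripper's body presses on something with over 40 N, if the wrist force passes 120 N, or if a joint passes its speed limit or range.

## Working session

There is one attempt and no reset: what is moved stays moved. The work goes in short steps, Python scripts to look and compute and a tool call to move; the robot and the scene stay as the last step left them, time stands still between calls to the robot, and variables do not carry over. Pictures are saved under pics/ and viewed, at most 10 in all, crops included, and the job is handed in when it is done.

Besides the shell and the picture viewer there is one more tool, called after "Call:" as name(argument=value, ...) on one line, values as JSON. send_rows: Moves the arm, as the interface text tells. Its arguments: {"type":"object","properties":{"targets":{"type":"array"},"grip_force":{"type":"number"}},"required":["targets"]}

```bash
mkdir -p pics; cat > h.py <<'E'
import numpy as np, cv2
from workcell import env, optics
from scipy.spatial.transform import Rotation as Rn
def cam(n):
    i=optics.camera_info(n); K=np.array(i["camera_matrix"])
    if n=="wrist":
        s=env.state(); M=np.array(i["mount"]); T=np.eye(4)
        T[:3,:3]=Rn.from_euler('xyz',s["ee_rot"],degrees=True).as_matrix(); T[:3,3]=s["ee_pos"]
        W=T@M; R=W[:3,:3].T; t=-R@W[:3,3]
    else: R=np.array(i["R"]); t=np.array(i["t"])
    return K,R,t
def ray(c,px):
    K,R,t=c; d=R.T@np.linalg.inv(K)@np.array([px[0],px[1],1.]); return -R.T@t,d
def atz(c,px,z):
    o,d=ray(c,px); return o+d*(z-o[2])/d[2]
def atd(c,px,dep):
    o,d=ray(c,px); return o+d*dep
def proj(c,X):
    K,R,t=c; p=K@(R@np.array(X)+t); return p[:2]/p[2]
E
python3 - <<'E'
from h import *
np.set_printoptions(precision=1,suppress=True)
print(env.state())
for n in("scene","top"):
    p,d=optics.grab_frame(n); cv2.imwrite(f"pics/{n}0.png",cv2.resize(p[:,:,::-1],(800,600))); c=cam(n)
    print(n,"campos",-c[1].T@c[2])
    for k in["collet_chuck_mid","collet_chuck_flange","housing_top","hood_handle","hood_hinge","endmill_holder_mid","face_mill_mid","socket","tape_measure_mid","spring_clamp_mid"]:
        for r in optics.place_of(n,k)[:4]:
            u,v=r["at"]; dd=d[int(v),int(u)]
            print(n,k,round(r["conf"],2),np.array(r["at"]),atd(c,r["at"],dd) if dd else None)
E
```

```text
{'time_s': 0.0, 'qpos': array([63.9, 18.4, 89.7,  0. , 72. , -1.1]), 'qvel': array([ 0. , -0.1,  0.1, -0.1, -0.1, -0. ]), 'effort': array([ -0. , -41.2, -23.2,   0.1,   0. ,  -0. ]), 'ee_pos': array([242.5, 520.8, 213.1]), 'ee_rot': array([-179.9,   -0. ,  155. ]), 'force': array([0.3, 0.3, 0.6]), 'torque': array([ 0.,  0., -0.]), 'gripper_force': 0.0, 'gripper_width': 91.15071286730152}
scene campos [1454.6 -703.4  845.3]
scene collet_chuck_mid 0.91 [260.3 215.7] [635.9 -96.9  72.9]
scene collet_chuck_mid 0.72 [221.5 196.5] [ 517.9 -144.5   84.6]
scene collet_chuck_mid 0.58 [225.2 164.7] [379.1 -45.7  84. ]
scene collet_chuck_flange 0.94 [221.  192.1] [ 514.9 -144.    97.4]
scene collet_chuck_flange 0.72 [225.4 159.8] [383.3 -47.2 103.9]
scene housing_top 0.61 [149.3 206.6] [ 370.1 -299.    22.5]
scene hood_handle 0.87 [317.8 137.5] [455.8 255.5 124.2]
scene hood_handle 0.55 [221.9 193.8] [ 519.3 -143.9   94.2]
scene hood_hinge 0.57 [392.8 184.7] [747.1 287.8  92.6]
scene face_mill_mid 0.57 [231.3 232.7] [ 660.9 -204.1   80.4]
scene face_mill_mid 0.39 [154.7 295.2] [ 678.1 -428.7   
[... 334 characters left out ...]
19.3] [ 495.  -127.1   92.6]
top collet_chuck_mid 0.8 [260.9 178.7] [604.1 -93.3 118.7]
top collet_chuck_mid 0.47 [243.6 265.3] [370.2 -41.3 150.8]
top collet_chuck_flange 0.79 [244.2 268.7] [362.5 -41.9 127.7]
top collet_chuck_flange 0.67 [261.2 178.9] [602.9 -94.  121.4]
top collet_chuck_flange 0.65 [277.4 217.9] [ 494.4 -133.8  121.1]
top hood_handle 0.68 [129.4 239.6] [446.6 258.5 133.3]
top hood_handle 0.54 [276.1 217.2] [ 497.  -130.6  117. ]
top endmill_holder_mid 0.73 [351.7 213.1] [ 510.2 -345.    64.2]
top face_mill_mid 0.72 [294.2 169.8] [ 635.8 -188.5   82.4]
top tape_measure_mid 0.83 [258.6 146.4] [720.6 -90.7  43.3]
top spring_clamp_mid 0.56 [384.8 262.1] [ 373.5 -435.3   29.2]
```

View pics/scene0.png

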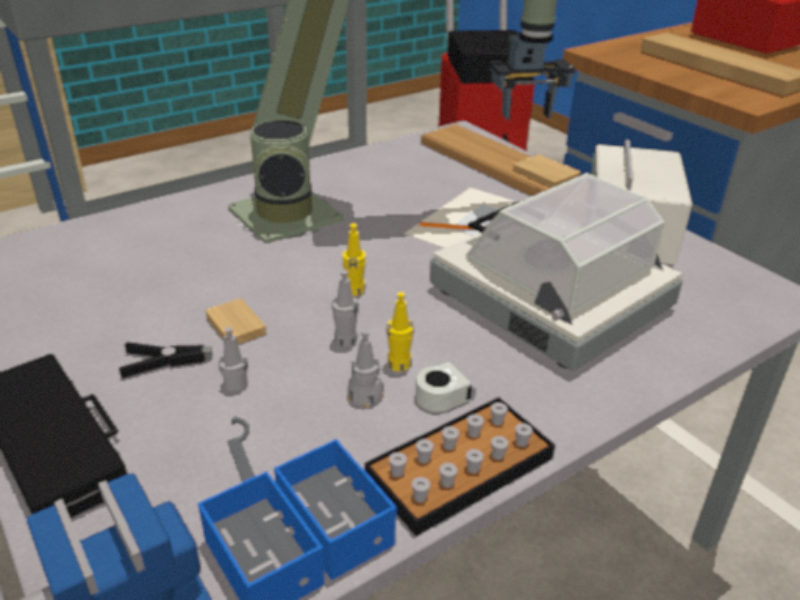

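View pics/top0.png

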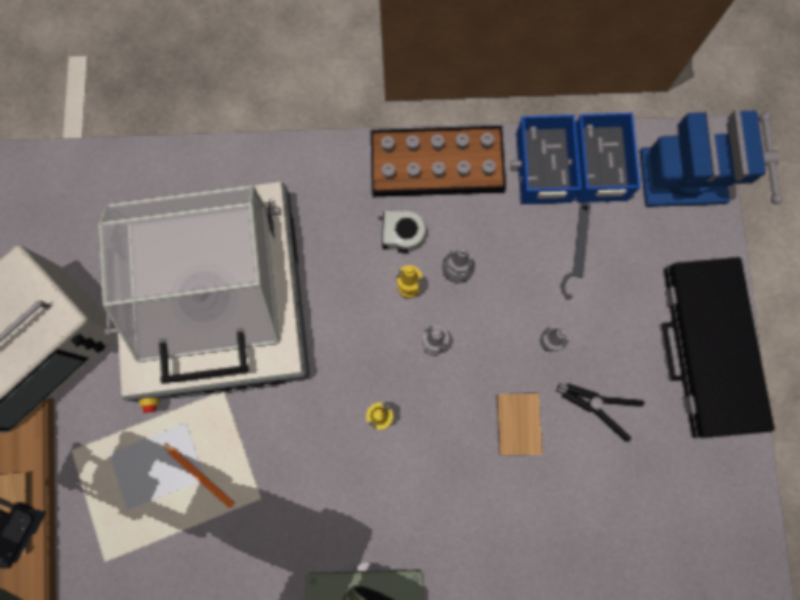

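Top view (800 px picture): the yellow look-alikes are at (409,281) and (379,415). The grey holders are at (436,340), (458,265, broad, so the face mill) and (553,338, short, so the endmill holder). The machine is at about (210,290) and its handle at (203,375). The slim grey one at (436,340) should be the collet chuck; next I check it in a crop and measure the machine.

```bash
python3 - <<'E'
from h import *
np.set_printoptions(precision=1,suppress=True)
ims=[]
P={}
for n in("scene","top"):
    p,d=optics.grab_frame(n); c=cam(n)
    K,R,t=c; v,u=np.mgrid[:384,:512]
    X=((np.stack([u,v,np.ones_like(u)],-1)@np.linalg.inv(K).T)*d[...,None]-t)@R
    X[d==0]=np.nan; P[n]=X; np.save(f"X_{n}.npy",X)
    q=proj(c,[505,-138,90]).astype(int); cr=p[q[1]-35:q[1]+35,q[0]-35:q[0]+35]
    ims.append(cv2.resize(cr[:,:,::-1],(390,390),interpolation=cv2.INTER_CUBIC))
    # steel chuck cluster
    m=(np.hypot(X[...,0]-505,X[...,1]+138)<45)&(X[...,2]>12)
    pts=X[m]; print(n,"chuck n",len(pts))
    for z0,z1 in((12,40),(40,66),(66,86),(86,120),(120,160)):
        s=pts[(pts[:,2]>=z0)&(pts[:,2]<z1)]
        if len(s): print(z0,z1,len(s),s.mean(0),s.min(0),s.max(0))
    # deck
    m=(X[...,0]>380)&(X[...,0]<850)&(X[...,1]>60)&(X[...,1]<480)&(abs(X[...,2]-85)<7)
    k=cv2.connectedComponents(cv2.morphologyEx(m.astype(np.uint8),cv2.MORPH_OPEN,np.ones((3,3))))[1]
    b=np.argmax(np.bincount(k[k>0])) ; s=X[(k==b)]
    print("deck",len(s),s[:,2].mean(),cv2.minAreaRect(s[:,:2].astype(np.float32)), np.round(cv2.boxPoints(cv2.minAreaRect(s[:,:2].astype(np.float32)))))
    for r in optics.silhouettes(n,"hood_handle")[:2]:
        s=X[r["mask"]]; s=s[(s[:,2]>112)&(s[:,2]<140)]
        print("handle",r["conf"],r["at"],len(s)); 
        if len(s)>5: print(s.mean(0),cv2.minAreaRect(s[:,:2].astype(np.float32)))
cv2.imwrite("pics/crop.png",np.hstack(ims))
E
```

```text
scene chuck n 550
12 40 117 [ 516.7 -146.9   24.7] [ 490.1 -160.8   12.3] [ 529.2 -120.9   39.7]
40 66 103 [ 518.8 -147.9   53.6] [ 496.1 -162.9   40.1] [ 529.9 -123.8   66. ]
66 86 128 [ 515.8 -145.5   77.3] [ 483.8 -162.4   66. ] [ 529.2 -117.4   86. ]
86 120 128 [ 513.1 -144.1   99.9] [ 483.3 -159.4   86.2] [ 528.1 -119.1  119.5]
120 160 74 [ 508.7 -141.8  134.5] [ 495.6 -150.4  120. ] [ 518.  -129.9  152.4]
deck 2154 84.28431516633874 ((612.8287353515625, 273.5926818847656), (360.70013427734375, 322.5985107421875), 5.76254940032959) [[417. 416.]
 [450.  95.]
 [808. 131.]
 [776. 452.]]
handle 0.71 [364.9, 151.5] 1070
[655.9 210.  126.4] ((594.427978515625, 265.8092041015625), (312.5634765625, 264.1308288574219), 6.129326343536377)
top chuck n 262
12 40 25 [ 490.1 -131.5   20.4] [ 483.6 -151.4   12.8] [ 504.5 -117.1   28.6]
40 66 3 [ 485.2 -132.3   55.6] [ 483.4 -137.7   41.3] [ 486.1 -126.4   65.2]
66 86 50 [ 499.2 -136.9   81.7] [ 482.7 -159.6   66.5] [ 527.7 -115.3   86. ]
86 120 132 [ 502.6 -136.2   94. ] [ 482.6 -159.3   86.1] [ 527.4 -115.3  119.9]
120 160 52 [ 502.8 -136.5  139.4] [ 495.8 -145.9  120.6] [ 511.4 -127.5  155.6]
deck 2649 85.67408317249118 ((612.9303588867188, 276.3775329589844), (356.8052978515625, 318.2431945800781), 5.96259069442749) [[419. 416.]
 [452. 100.]
 [807. 137.]
 [774. 453.]]
handle 0.96 [118.9, 178.6] 1343
[508.  253.  127.4] ((564.245849609375, 211.4962921142578), (188.19256591796875, 346.53558349609375), 48.610450744628906)
```

View pics/crop.png

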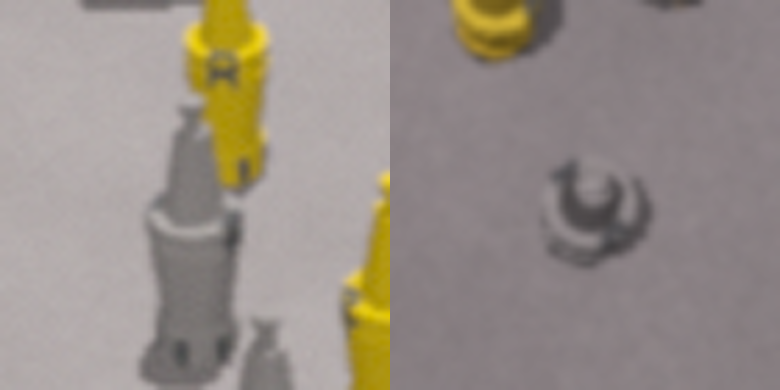

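The crop confirms it: a slim grey holder with a flange above and a slotted nut at the bottom, at world (503, -137). The yellow ones are look-alikes. The machine is centred at (613, 275) with yaw 6°, so the handle is at about (449, 258, 123), which agrees with the detection. I move to just short of the handle.

Call:
send_rows(targets=[[[0,0,-0.0937,0.078,-0.121,-0.014,0],[0,0,-0.0937,0.078,-0.121,-0.014,0],[0,0,-0.0937,0.078,-0.121,-0.014,0],[0,0,-0.0937,0.078,-0.121,-0.014,0],[0,0,-0.0937,0.078,-0.121,-0.014,0],[0,0,-0.0937,0.078,-0.121,-0.014,0],[0,0,-0.0937,0.078,-0.121,-0.014,0],[0.0087,-0.0829,0,0.078,-0.121,-0.014,0],[0.0087,-0.0829,0,0.078,-0.121,-0.014,0],[0.0087,-0.0829,0,0.078,-0.121,-0.014,0],[0.0087,-0.0829,0,0.078,-0.121,-0.014,0],[0,0,0,0,0,0,0]]])

```text
time_s: 2.5
ee_pos: [410.0, 249.8, 179.5]
ee_rot: [150.3, 0.4, 95.9]
force: [-0.1, -0.0, -0.6]
gripper_width: 45.6
gripper_force: 0.0
```

```bash
cat >> h.py <<'E'
def log():
    s=env.state(); open("log.txt","a").write(repr([list(map(float,s["qpos"])),list(map(float,s["ee_pos"])),list(map(float,s["ee_rot"]))])+"\n")
    print(round(s["time_s"],2),"q",s["qpos"],"p",s["ee_pos"],"r",s["ee_rot"],"F",s["force"],"w",round(s["gripper_width"],1)); return s
np.set_printoptions(precision=1,suppress=True)
E
python3 - <<'E'
from h import *
log()
p,d=optics.grab_frame("wrist"); c=cam("wrist")
for r in optics.place_of("wrist","hood_handle")[:2]: print(r, atz(c,r["at"],123))
K,R,t=c; v,u=np.mgrid[:384,:512]
X=((np.stack([u,v,np.ones_like(u)],-1)@np.linalg.inv(K).T)*d[...,None]-t)@R
m=(p.max(-1)<60)&(X[...,2]>110)&(X[...,2]<140)&(d>0)
print(m.sum(),X[m].mean(0),cv2.minAreaRect(X[m][:,:2].astype(np.float32)))
cv2.imwrite("pics/w1.png",p[:,:,::-1])
E
```

```text
2.5 q [ 41.9   1.2 124.  -31.5  34.4  58.9] p [410.  249.8 179.5] r [150.3   0.4  95.9] F [-0.1 -0.  -0.6] w 45.6
{'at': [259.8, 201.8], 'conf': 0.96} [449.1 259.2 123. ]
2683 [453.6 279.8 130.4] ((516.5336303710938, 343.05657958984375), (316.6395568847656, 123.15786743164062), 54.7027702331543)
```

View pics/w1.png

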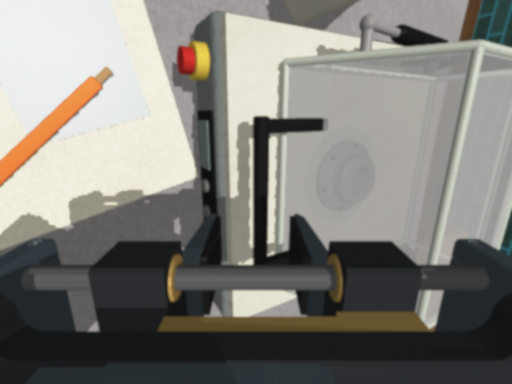

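Handle bar at column 260, between the fingers (columns 205–305). I go onto it and grip.

Call:
send_rows(targets=[[[0,0,0,0.042,0.006,-0.067,0],[0,0,0,0.042,0.006,-0.067,0],[0,0,0,0.042,0.006,-0.067,0],[0,0,0,0.042,0.006,-0.067,0],[0,0,0,0.042,0.006,-0.067,0],[0,0,0,0,0,0,0],[0,0,0,0,0,0,0],[0,0,0,0,0,0,1],[0,0,0,0,0,0,1],[0,0,0,0,0,0,1],[0,0,0,0,0,0,1]]], grip_force=25)

```text
time_s: 3.7
ee_pos: [453.5, 260.5, 114.7]
ee_rot: [150.2, -0.1, 95.9]
force: [-22.6, 5.4, 2.2]
gripper_width: 16.6
gripper_force: 8.9
```

```bash
python3 -c "
from h import *
log()"
```

```text
3.7 q [ 38.4  10.1 125.7 -41.2  23.8  67.7] p [453.5 260.5 114.7] r [150.2  -0.1  95.9] F [-22.6   5.4   2.2] w 16.6
```

Call:
send_rows(targets=[[[-0.0029,0.0276,0,0.006,0.001,0.061,1],[-0.0029,0.0276,0,0.008,0.001,0.061,1],[-0.0029,0.0276,0,0.011,0.001,0.06,1],[-0.0029,0.0276,0,0.014,0.001,0.06,1],[-0.0029,0.0276,0,0.016,0.002,0.059,1],[-0.0029,0.0276,0,0.019,0.002,0.058,1],[-0.0029,0.0276,0,0.021,0.002,0.057,1],[-0.0029,0.0276,0,0.024,0.002,0.056,1],[-0.0029,0.0276,0,0.026,0.003,0.055,1],[-0.0029,0.0276,0,0.029,0.003,0.054,1],[-0.0029,0.0276,0,0.031,0.003,0.053,1],[-0.0029,0.0276,0,0.033,0.003,0.051,1]]], grip_force=25)

```text
time_s: 4.9
ee_pos: [500.6, 263.5, 252.7]
ee_rot: [-179.4, 0.3, 96.0]
force: [-4.9, -4.7, -0.1]
gripper_width: 13.2
gripper_force: 25.0
```

```bash
python3 -c "
from h import *
log()"
```

```text
4.9 q [26.6 16.6 86.5 -0.  77.5 20.6] p [500.6 263.5 252.7] r [-179.4    0.3   96. ] F [-4.9 -4.7 -0.1] w 13.2
```

Call:
send_rows(targets=[[[-0.0029,0.0276,0,0.035,0.004,0.05,1],[-0.0029,0.0276,0,0.037,0.004,0.048,1],[-0.0029,0.0276,0,0.039,0.004,0.047,1],[-0.0029,0.0276,0,0.042,0.004,0.045,1],[-0.0029,0.0276,0,0.043,0.005,0.043,1],[-0.0029,0.0276,0,0.045,0.005,0.041,1],[-0.0029,0.0276,0,0.047,0.005,0.039,1],[-0.0029,0.0276,0,0.049,0.005,0.037,1],[-0.0029,0.0276,0,0.05,0.005,0.035,1],[-0.0029,0.0276,0,0.052,0.005,0.032,1]]], grip_force=25)

```text
time_s: 5.9
ee_pos: [592.5, 273.2, 337.2]
ee_rot: [-155.0, 0.2, 95.9]
force: [2.1, -3.5, 2.5]
gripper_width: 13.3
gripper_force: 25.0
```

Call:
send_rows(targets=[[[0,0,0,0.04,0.004,0.024,-1],[0,0,0,0.045,0.005,0.024,-1],[0,0,0,0.05,0.005,0.04,-1],[0,0,0,0.09,0.009,0.19,-1],[0,0,0,0.09,0.009,0.19,-1],[0,0,0,0.05,0.005,0.19,-1],[0,0,0,0,0,0.1,-1],[0,0,0,-0.1,0,0,-1],[0,0,0,-0.15,0,0,-1]]])

```text
time_s: 6.8
ee_pos: [527.1, 243.7, 467.7]
ee_rot: [-151.6, 0.9, 96.4]
force: [1.1, 0.5, 0.2]
gripper_width: 82.4
gripper_force: 0.0
```

```bash
python3 - <<'E'
from h import *
log()
ims=[]
for n in("scene","top"):
    p,d=optics.grab_frame(n); ims.append(cv2.resize(p[:,:,::-1],(400,300)))
cv2.imwrite("pics/h2.png",np.hstack(ims))
E
```

```text
6.8 q [ 20.3  35.2  31.9   9.1 140.4  19.7] p [527.1 243.7 467.7] r [-151.6    0.9   96.4] F [1.1 0.5 0.2] w 82.4
```

View pics/h2.png

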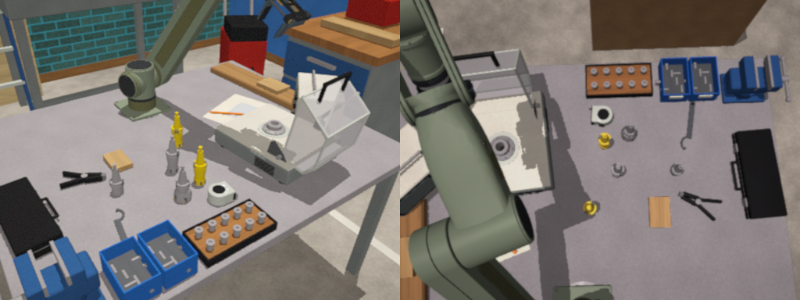

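The hood is open and leaning back past vertical, at (335,100) in the left half, and the socket is exposed. Next I fit a kinematic model and refine the socket and chuck positions.

```bash
cat >> h.py <<'E'
def Rz(a): return Rn.from_euler('z',a,degrees=True).as_matrix()
def Ry(a): return Rn.from_euler('y',a,degrees=True).as_matrix()
def fk(q,P):
    h,L2,L3,e,T,b,a1=P
    A=Rz(q[0]); B=A@Ry(q[1]); C=B@Ry(q[2]); D=C@Rz(q[3]); E=D@Ry(q[4]); F=E@Rz(q[5]+90)
    return A@[a1,b,h]+B@[0,0,L2]+C@[e,0,L3]+F@[0,0,T], F
E
python3 - <<'E'
from h import *
from scipy.optimize import least_squares
L=[eval(l) for l in open("log.txt")]
L.append([[63.885,18.312,89.639,0,72.044,-1.146],[242.732,521.272,213.976],[180,0,155.03]])
for q,p,r in L: print("roterr",np.degrees(np.linalg.norm((Rn.from_matrix(fk(q,[0]*7)[1]).inv()*Rn.from_euler('xyz',r,degrees=True)).as_rotvec())))
f=lambda P: np.concatenate([fk(q,P)[0]-p for q,p,r in L]+[0.002*(np.array(P)-[300,400,400,0,250,0,0])])
s=least_squares(f,[300,400,400,0,250,0,0]); print(s.x); print(s.fun[:-7].reshape(-1,3)); np.save("P.npy",s.x)
# socket & objects
for n in("scene","top"):
    p,d=optics.grab_frame(n); c=cam(n)
    for k,z in(("socket",113),("collet_chuck_mid",76),("collet_chuck_flange",86),("face_mill_mid",68),("endmill_holder_mid",59),("offcut_mid",11),("spring_clamp_mid",13),("tape_measure_mid",21),("hook_spanner_mid",4)):
        for r in optics.place_of(n,k)[:3]: print(n,k,round(r["conf"],2),np.round(r["at"],1),atz(c,r["at"],z))
    K,R,t=c; v,u=np.mgrid[:384,:512]
    X=((np.stack([u,v,np.ones_like(u)],-1)@np.linalg.inv(K).T)*d[...,None]-t)@R
    m=(np.hypot(X[...,0]-593,X[...,1]-273)<45)&(X[...,2]>103)&(X[...,2]<123)&(d>0)
    print("nose",n,m.sum(),X[m].mean(0),cv2.minEnclosingCircle(X[m][:,:2].astype(np.float32)))
E
```

```text
roterr 4.282690988534713e-14
roterr 2.3641172274621175e-14
roterr 1.8669341119036034e-14
roterr 3.050939928776035e-14
roterr 0.005099019513527606
[140.4 591.7 417.   25.2 335.7  11.5   0. ]
[[ 0.  0. -0.]
 [-0. -0.  0.]
 [ 0. -0. -0.]
 [ 0. -0.  0.]
 [-0. -0. -0.]]
scene socket 0.92 [347.7 156.9] [585.1 263.8 113. ]
scene socket 0.2 [284.  248.1] [ 809.1 -154.5  113. ]
scene collet_chuck_mid 0.73 [222.3 196.2] [ 507.3 -135.6   76. ]
scene collet_chuck_mid 0.7 [255.7 213.1] [ 623.1 -103.    76. ]
scene collet_chuck_flange 0.98 [225.9 160.4] [361.4 -32.1  86. ]
scene collet_chuck_flange 0.89 [255.  207.8] [613.6 -98.8  86. ]
scene collet_chuck_flange 0.59 [220.4 195.2] [ 512.6 -144.8   86. ]
scene face_mill_mid 0.77 [233.4 234.2] [ 656.  -194.8   68. ]
scene endmill_holder_mid 0.8 [146.  225.1] [ 488.9 -358.7   59. ]
scene endmill_holder_mid 0.47 [284.1 245.9] [ 755.1 -108.7   59. ]
scene offcut_mid 0.63 [151.1 203.3] [ 342.7 -282.    11. ]
scene offcut_mid 0.61 [103.4 227.2] [ 373.9 -438.7   11. ]
scene offcut_mid 0.58 [149.  224.9] [ 433.7 -330.4   11. ]
scene spring_clamp_mid 0.8 [1
[... 634 characters left out ...]
_flange 0.63 [245.7 267. ] [368.5 -44.8  86. ]
top collet_chuck_flange 0.53 [263.9 177.7] [ 614.7 -102.2   86. ]
top face_mill_mid 0.75 [295.3 165.3] [ 652.8 -193.6   68. ]
top endmill_holder_mid 0.65 [294.7 167.7] [ 648.2 -192.4   59. ]
top endmill_holder_mid 0.6 [355.2 216. ] [ 502.5 -355.3   59. ]
top endmill_holder_mid 0.46 [381.8 261. ] [ 375.3 -418.9   59. ]
top offcut_mid 0.68 [330.2 270.1] [ 356.2 -283.6   11. ]
top spring_clamp_mid 0.68 [381.8 261.2] [ 377.  -431.6   13. ]
top tape_measure_mid 0.6 [258.2 147.2] [725.4 -89.6  21. ]
top hook_spanner_mid 0.54 [369.8 160.6] [ 677.7 -423.9    4. ]
nose top 267 [593.3 270.1 112.4] ((593.552001953125, 272.2524719238281), 31.28242301940918)
```

```bash
cat >> h.py <<'E'
from scipy.optimize import least_squares
P=np.load("P.npy")
LO=np.array([-177.97,-48.28,12.27,-77.06,2.81,-146.56]);HI=np.array([177.97,115.42,149.76,257.06,150.46,146.56])
def Rt(psi,down,s):
    z=np.array([np.cos(np.radians(psi))*np.cos(np.radians(down)),np.sin(np.radians(psi))*np.cos(np.radians(down)),-np.sin(np.radians(down))])
    y=s*np.array([-np.sin(np.radians(psi)),np.cos(np.radians(psi)),0]); return np.stack([np.cross(y,z),y,z],1)
def ik(p,R,q0):
    def f(q):
        x,F=fk(q,P); return np.concatenate([(x-p)/5,(Rn.from_matrix(F.T@R)).as_rotvec(degrees=True)/1])
    r=least_squares(f,np.clip(q0,LO+2,HI-2),bounds=(LO+1,HI-1)); return r.x,np.linalg.norm(r.fun)
E
python3 - <<'E'
from h import *
G=19
def sols(g,psi,down,s):
    R=Rt(psi,down,s); p=np.array(g)+G*R[:,2]; out=[]
    a=np.degrees(np.arctan2(p[1]-300*R[1,2],p[0]-300*R[0,2]))
    for j4 in(-40,30,90,150,210):
        for j6 in(-100,0,100):
            q,e=ik(p,R,[a,0,130,j4,60,j6])
            if e<.05 and not any(np.abs(q-o).max()<3 for o in out): out.append(q)
    return out
best=[]
A={(psi,s):sols((504,-138,44),psi,8,s) for psi in(20,30,40,50) for s in(1,-1)}
for k,v in A.items():
    for q in v: print("pick",k,q)
B={(psi,s):sols((593.5,272,157),psi,-8,s) for psi in(-30,-10,6,20,40,60) for s in(1,-1)}
for k,v in B.items():
    for q in v: print("place",k,q)
E
```

```text
pick (20, 1) [-51.6  56.1 144.3 110.   88.8  70.7]
pick (20, -1) [ -51.6   56.1  144.3  110.    88.8 -109.3]
pick (30, 1) [-53.5  53.3 137.   97.8  83.3  79.7]
pick (30, -1) [ -53.5   53.3  137.    97.8   83.3 -100.3]
pick (40, 1) [-53.7  52.1 129.5  86.5  81.9  88.4]
pick (40, -1) [-53.7  52.1 129.5  86.5  81.9 -91.6]
pick (50, 1) [-52.7  51.9 122.1  76.5  83.4  95.9]
pick (50, -1) [-52.7  51.9 122.1  76.5  83.4 -84.1]
place (-10, 1) [ 47.4  48.8 129.4 237.2  97.   88.5]
place (-10, -1) [ 47.4  48.8 129.4 237.2  97.  -91.5]
place (6, 1) [ 38.6  49.8 138.2 213.4 104.7  94.4]
place (6, -1) [ 38.6  49.8 138.2 213.4 104.7 -85.6]
place (20, 1) [ 26.9  50.9 142.1 187.4 110.9  91.7]
place (20, -1) [ 26.9  50.9 142.1 187.4 110.9 -88.3]
place (40, 1) [  9.4  50.1 139.4 148.4 106.2  85. ]
place (40, -1) [  9.4  50.1 139.4 148.4 106.2 -95. ]
place (60, 1) [ -1.5  48.7 128.9 118.8  96.9  92.1]
place (60, -1) [ -1.5  48.7 128.9 118.8  96.9 -87.9]
```

```bash
cat >> h.py <<'E'
def plan(qs,grip,vmm=40.,vdeg=7.5,vj=8.):
    """rows along joint-interpolated waypoints, rounded"""
    rows=[];cp,cR=fk(qs[0],P)
    for a,b in zip(qs[:-1],qs[1:]):
        a,b=np.array(a),np.array(b); N=200
        F=[fk(a+(b-a)*i/N,P) for i in range(N+1)]
        # cumulative cost
        c=[0]
        for i in range(N):
            dr=np.degrees(np.linalg.norm(Rn.from_matrix(F[i+1][1]@F[i][1].T).as_rotvec()))
            c.append(c[-1]+max(np.linalg.norm(F[i+1][0]-F[i][0])/vmm,dr/vdeg,np.abs(b-a).max()/N/vj))
        n=int(np.ceil(c[-1])); 
        for k in range(1,n+1):
            f=np.interp(c[-1]*k/n,c,np.arange(N+1)/N); x,R=fk(a+(b-a)*f,P)
            r=np.round(Rn.from_matrix(R@cR.T).as_rotvec()/(np.pi/2),3); d=np.round((x-cp)/200,3)
            cp=cp+d*200; cR=Rn.from_rotvec(r*np.pi/2).as_matrix()@cR
            rows.append([*map(float,r),*map(float,d),grip])
    for i in range(0,len(rows),12): print(str(rows[i:i+12]).replace(".0,",","),"\n")
    return rows
def gq(g,psi,down,s,q0):
    R=Rt(psi,down,s); q,e=ik(np.array(g)+19*R[:,2],R,q0); assert e<.05,(e,q); return q
E
python3 - <<'E'
from h import *
q0=log()["qpos"]
qp=gq((504.5,-137.5,44),40,7,1,[-53,52,129,86,82,88]); qh=gq((504.5,-137.5,260),40,7,1,qp)
pl=gq((593.5,272,157),30,-7,-1,[18,50,141,168,108,-90]); plh=gq((593.5,272,300),30,-7,-1,pl)
qm=gq((504.5,-137.5,330),40,7,1,qp)
print("pick",qp,qh,qm,"place",pl,plh)
for a,b in((q0,qh),(qm,plh)):
    for f in np.linspace(0,1,6):
        q=a+(b-a)*f; x,R=fk(q,P); print(x,"grasp",x-19*R[:,2],"wrist",x-335.7*R[:,2],"tz",R[:,2])
plan([q0,qh],-1)
E
```

```text
7.9 q [ 20.3  35.4  31.6   9.1 140.7  19.8] p [527.6 243.6 467.8] r [-151.4    0.9   96.4] F [-0.3 -0.4 -0.1] w 90.9
pick [-53.7  52.8 129.5  86.6  82.9  87.7] [-53.7  25.1 126.1  83.4  85.6 118.8] [-53.7  17.8 122.2  82.7  87.  130. ] place [ 17.7  50.  142.1 167.1 108.8 -92.7] [ 17.7  26.2 139.3 167.7  82.8 -86.9]
[527.6 243.6 467.8] grasp [536.6 244.9 484.4] wrist [686.6 266.5 762.5] tz [-0.5 -0.1 -0.9]
[540.9 169.3 396.8] grasp [552.1 164.4 411.3] wrist [737.9  82.8 654.4] tz [-0.6  0.3 -0.8]
[536.5 111.1 348.5] grasp [546.   98.9 359.5] wrist [ 704.8 -103.6  544. ] tz [-0.5  0.6 -0.6]
[538.2  54.3 320.8] grasp [541.4  36.9 327.7] wrist [ 595.3 -253.6  441.7] tz [-0.2  0.9 -0.4]
[542.6 -24.2 297.2] grasp [536.5 -41.9 300.6] wrist [ 435.7 -336.8  357.2] tz [ 0.3  0.9 -0.2]
[ 518.9 -125.4  257.7] grasp [ 504.5 -137.5  260. ] wrist [ 263.7 -339.6  298.6] tz [ 0.8  0.6 -0.1]
[ 518.9 -125.4  327.7] grasp [ 504.5 -137.5  330. ] wrist [ 263.7 -339.6  368.6] tz [ 0.8  0.6 -0.1]
[583.4 -37.1 356.1] grasp [568.9 -49.5 355.3] wrist [ 328.2 -254.8  342.2] tz [0.8 0.6 0. ]
[623.3  50.5 369.2]
[... 1067 characters left out ...]
0.068, 0.005, -0.052, -0.019, -1], [0.017, 0.044, -0.068, 0.005, -0.055, -0.019, -1], [0.019, 0.045, -0.067, 0.006, -0.057, -0.017, -1], [0.022, 0.046, -0.066, 0.005, -0.061, -0.018, -1], [0.023, 0.046, -0.065, 0.005, -0.064, -0.019, -1], [0.025, 0.046, -0.064, 0.002, -0.067, -0.019, -1], [0.028, 0.046, -0.063, 0.001, -0.07, -0.021, -1], [0.029, 0.045, -0.063, -0.003, -0.073, -0.023, -1], [0.032, 0.045, -0.062, -0.007, -0.075, -0.024, -1], [0.034, 0.045, -0.061, -0.011, -0.077, -0.027, -1]] 

[[0.037, 0.043, -0.06, -0.016, -0.078, -0.03, -1], [0.038, 0.043, -0.06, -0.021, -0.078, -0.032, -1], [0.04, 0.041, -0.06, -0.028, -0.079, -0.034, -1], [0.043, 0.04, -0.059, -0.033, -0.077, -0.037, -1]]
```

```bash
python3 - <<'E'
from h import *
q0=log()["qpos"]
qp=gq((504.5,-137.5,44),40,7,-1,[-53,52,129,86,82,-92]); qh=gq((504.5,-137.5,260),40,7,-1,qp)
print(qp,qh)
plan([q0,qh],-1,45,8.2,9)
E
```

```text
7.9 q [ 20.3  35.4  31.6   9.1 140.7  19.8] p [527.6 243.6 467.8] r [-151.4    0.9   96.4] F [-0.3 -0.4 -0.1] w 90.9
[-53.7  52.8 129.5  86.6  82.9 -92.3] [-53.7  25.1 126.1  83.4  85.6 -61.2]
[[0.076, 0.04, 0.008, 0.042, -0.134, -0.13, -1], [0.081, 0.029, -0.002, 0.02, -0.123, -0.117, -1], [0.083, 0.02, -0.012, 0.005, -0.109, -0.103, -1], [0.083, 0.01, -0.023, -0.005, -0.098, -0.088, -1], [0.081, -0, -0.031, -0.008, -0.087, -0.075, -1], [0.076, -0.008, -0.04, -0.007, -0.08, -0.061, -1], [0.071, -0.014, -0.048, -0.005, -0.076, -0.051, -1], [0.064, -0.019, -0.054, -0.001, -0.074, -0.042, -1], [0.057, -0.024, -0.061, 0.004, -0.077, -0.035, -1], [0.049, -0.026, -0.066, 0.007, -0.081, -0.03, -1], [0.041, -0.027, -0.071, 0.009, -0.088, -0.029, -1], [0.034, -0.026, -0.075, 0.009, -0.096, -0.028, -1]] 

[[0.025, -0.025, -0.079, 0.005, -0.104, -0.03, -1], [0.019, -0.022, -0.081, -0, -0.113, -0.034, -1], [0.013, -0.019, -0.084, -0.009, -0.12, -0.039, -1], [0.006, -0.013, -0.085, -0.021, -0.126, -0.045, -1], [0.002, -0.007, -0.086, -0.036, -0.13, -0.053, -1], [-0.002, -0.001, -0.087, -0.052, -0.129, -0.06, -1]]
```

Call:
send_rows(targets=[[[0.076,0.04,0.008,0.042,-0.134,-0.13,-1],[0.081,0.029,-0.002,0.02,-0.123,-0.117,-1],[0.083,0.02,-0.012,0.005,-0.109,-0.103,-1],[0.083,0.01,-0.023,-0.005,-0.098,-0.088,-1],[0.081,0,-0.031,-0.008,-0.087,-0.075,-1],[0.076,-0.008,-0.04,-0.007,-0.08,-0.061,-1],[0.071,-0.014,-0.048,-0.005,-0.076,-0.051,-1],[0.064,-0.019,-0.054,-0.001,-0.074,-0.042,-1],[0.057,-0.024,-0.061,0.004,-0.077,-0.035,-1],[0.049,-0.026,-0.066,0.007,-0.081,-0.03,-1],[0.041,-0.027,-0.071,0.009,-0.088,-0.029,-1],[0.034,-0.026,-0.075,0.009,-0.096,-0.028,-1]]])

```text
time_s: 9.1
ee_pos: [541.8, 17.8, 309.5]
ee_rot: [-159.0, -74.0, 64.2]
force: [1.6, -0.1, 0.3]
gripper_width: 91.3
gripper_force: 0.0
```

Call:
send_rows(targets=[[[0.025,-0.025,-0.079,0.005,-0.104,-0.03,-1],[0.019,-0.022,-0.081,0,-0.113,-0.034,-1],[0.013,-0.019,-0.084,-0.009,-0.12,-0.039,-1],[0.006,-0.013,-0.085,-0.021,-0.126,-0.045,-1],[0.002,-0.007,-0.086,-0.036,-0.13,-0.053,-1],[-0.002,-0.001,-0.087,-0.052,-0.129,-0.06,-1],[0,0,0,0,0,0,-1],[0,0,0,0,0,0,-1]]])

```text
time_s: 9.9
ee_pos: [519.0, -125.9, 258.1]
ee_rot: [179.9, -83.0, 40.0]
force: [0.8, -0.6, 0.1]
gripper_width: 91.1
gripper_force: 0.0
```

```bash
python3 - <<'E'
from h import *
s=log()
R=Rn.from_euler('xyz',s["ee_rot"],degrees=True).as_matrix(); T=Rt(40,7,-1)
print("grasp",s["ee_pos"]-19*R[:,2],"rot err vec units",Rn.from_matrix(T@R.T).as_rotvec()/(np.pi/2)*1000)
E
```

```text
9.9 q [-53.7  25.  126.1  83.4  85.6 -61.1] p [ 519.  -125.9  258.1] r [179.9 -83.   40. ] F [ 0.8 -0.6  0.1] w 91.1
grasp [ 504.5 -138.   260.4] rot err vec units [ 0.3 -0.1  0.8]
```

Call:
send_rows(targets=[[[0,0,0,0,0,-0.09,-1],[0,0,0,0,0,-0.09,-1],[0,0,0,0,0,-0.09,-1],[0,0,0,0,0,-0.09,-1],[0,0,0,0,0,-0.09,-1],[0,0,0,0,0,-0.09,-1],[0,0,0,0,0,0,-1]]])

```text
time_s: 10.6
ee_pos: [520.1, -125.3, 148.3]
ee_rot: [-179.4, -82.9, 39.5]
force: [-0.5, -1.1, 0.6]
gripper_width: 91.4
gripper_force: 0.0
```

```bash
python3 - <<'E'
from h import *
log(); ims=[]
for n in("wrist","top"):
    p,d=optics.grab_frame(n); c=cam(n)
    if n=="top":
        q=proj(c,[504,-138,100]).astype(int); p=p[q[1]-45:q[1]+45,q[0]-60:q[0]+60]
    ims.append(cv2.resize(p[:,:,::-1],(400,300)))
cv2.imwrite("pics/d3.png",np.hstack(ims))
E
```

```text
10.6 q [-53.6  38.6 129.4  85.   83.9 -77.9] p [ 520.1 -125.3  148.3] r [-179.4  -82.9   39.5] F [-0.5 -1.1  0.6] w 91.4
```

View pics/d3.png

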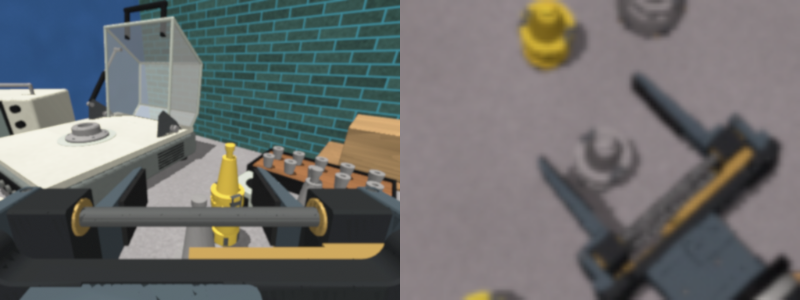

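The top crop shows the slim grey chuck at (603,155) between the open fingers, but nearer the left one. I measure that offset.

```bash
python3 - <<'E'
from h import *
s=log(); R=Rn.from_euler('xyz',s["ee_rot"],degrees=True).as_matrix(); g=s["ee_pos"]-19*R[:,2]
print("grasp",g,"R",R)
for n in("top","scene"):
    p,d=optics.grab_frame(n); c=cam(n); K,Rc,t=c; v,u=np.mgrid[:384,:512]
    X=((np.stack([u,v,np.ones_like(u)],-1)@np.linalg.inv(K).T)*d[...,None]-t)@Rc
    Y=(X-s["ee_pos"])@R  # tool coords
    near=(np.abs(Y[...,1])<75)&(Y[...,2]>-45)&(Y[...,2]<8)&(X[...,2]>15)&(d>0)
    for name,m in(("fing+",near&(Y[...,1]>35)),("fing-",near&(Y[...,1]<-35)),("mid",near&(np.abs(Y[...,1])<33))):
        for z0,z1 in((75,88),(88,125),(125,170)) if name=="mid" else ((100,190),):
            mm=m&(X[...,2]>z0)&(X[...,2]<z1)
            if mm.sum(): a=Y[mm]; print(n,name,z0,mm.sum(),"toolxyz mean",a.mean(0),"min",a.min(0),"max",a.max(0),"world",X[mm].mean(0))
    k=proj(c,g); print("grasp px",k,"proj fing",proj(c,s["ee_pos"]+R[:,1]*45),proj(c,s["ee_pos"]-R[:,1]*45))
E
```

```text
10.7 q [-53.6  38.4 129.5  85.   83.9 -77.9] p [ 519.9 -125.3  150.2] r [179.6 -83.   40.5] F [-0.6 -0.2  0.3] w 91.0
grasp [ 505.4 -137.4  152.5] R [[ 0.1  0.6  0.8]
 [ 0.1 -0.8  0.6]
 [ 1.   0.  -0.1]]
top fing+ 100 107 toolxyz mean [ 12.4  49.5 -22.2] min [-11.9  45.3 -43.6] max [23.  58.4  1.5] world [ 536.  -176.5  165.2]
top fing- 100 88 toolxyz mean [ 15.2 -51.9 -23.6] min [-13.  -57.9 -44.7] max [ 23.5 -45.2   1.7] world [469.9 -99.5 168.1]
top mid 75 74 toolxyz mean [-67.1  -3.4 -13.9] min [-76.6 -22.3 -32.7] max [-62.3  23.2   7.6] world [ 500.9 -136.9   85.3]
top mid 88 95 toolxyz mean [-53.3  -2.8 -15.8] min [-66.2 -22.4 -33.5] max [-27.3  21.    7.3] world [ 501.2 -137.5   99.1]
top mid 125 46 toolxyz mean [-10.8  -1.9 -19.6] min [-26.2  -9.8 -26.3] max [ 4.2  8.1 -6.6] world [ 502.7 -137.2  141.8]
grasp px [279.1 211.9] proj fing [286.9 195.5] [261.4 218. ]
scene fing+ 100 226 toolxyz mean [  2.6  55.2 -21.6] min [-19.1  44.3 -44.8] max [20.2 63.7  1.9] world [ 539.2 -181.2  155.4]
scene fing- 100 196 toolxyz mean [  3.  -46.2 -22. ] min [-17.5 -59.7 -44.8] max [ 19.8 -39.2   1.3] world [ 473.7 -103.7  155.7]
scene mid 75 82 toolxyz mean [-68.1  11.7 -10.5] min [-78.4 -21.6 -34.7] max [-61.7  27.5   7.9] world [ 513.1 -146.4   83.9]
scene mid 88 80 toolxyz mean [-51.7   8.9  -8.8] min [-64.8  -3.4 -26.1] max [-27.   21.1   7.2] world [ 514.1 -141.8   99.9]
scene mid 125 28 toolxyz mean [ -8.4   2.  -17.9] min [-25.4  -7.9 -27.7] max [-0.6  8.9 -9.1] world [ 506.8 -138.9  144. ]
grasp px [220.8 172.9] proj fing [222.2 183.4] [232.4 166.3]
```

Measured in tool coordinates, the chuck is centred to within about 2 mm; the offset in the picture was parallax. I descend and grip.

Call:
send_rows(targets=[[[0,0,0,0,0,-0.09,-1],[0,0,0,0,0,-0.09,-1],[0,0,0,0,0,-0.09,-1],[0,0,0,0,0,-0.09,-1],[0,0,0,0,0,-0.09,-1],[0,0,0,0,0,-0.09,-1],[0,0,0,0,0,0,-1],[0,0,0,0,0,0,-1]]])

```text
time_s: 11.6
ee_pos: [519.3, -125.6, 42.6]
ee_rot: [179.7, -83.0, 40.3]
force: [0.8, -0.5, 0.4]
gripper_width: 91.2
gripper_force: 0.0
```

Call:
send_rows(targets=[[[0,0,0,0,0,0,0],[0,0,0,0,0,0,0],[0,0,0,0,0,0,0],[0,0,0,0,0,0,1],[0,0,0,0,0,0,1],[0,0,0,0,0,0,1],[0,0,0,0,0,0,1],[0,0,0,0,0,0,1]]], grip_force=45)

```text
time_s: 12.4
ee_pos: [519.2, -125.6, 41.8]
ee_rot: [-179.9, -83.0, 39.9]
force: [1.8, -0.4, 0.4]
gripper_width: 35.6
gripper_force: 45.0
```

```bash
python3 - <<'E'
from h import *
s=log(); R=Rn.from_euler('xyz',s["ee_rot"],degrees=True).as_matrix(); print("grasp",s["ee_pos"]-19*R[:,2],s["gripper_force"])
E
```

```text
12.4 q [-53.7  52.8 129.5  86.7  82.8 -92.2] p [ 519.2 -125.6   41.8] r [-179.9  -83.    39.9] F [ 1.8 -0.4  0.4] w 35.6
grasp [ 504.7 -137.7   44.1] 44.995683431625366
```

Call:
send_rows(targets=[[[0,0,0,0,0,0.03,1],[0,0,0,0,0,0.08,1],[0,0,0,0,0,0.12,1],[0,0,0,0,0,0.15,1],[0,0,0,0,0,0.15,1],[0,0,0,0,0,0.15,1],[0,0,0,0,0,0.15,1],[0,0,0,0,0,0.15,1],[0,0,0,0,0,0.15,1],[0,0,0,0,0,0.15,1],[0,0,0,0,0,0.15,1],[0,0,0,0,0,0,1]]])

```text
time_s: 13.6
ee_pos: [518.6, -124.8, 330.1]
ee_rot: [177.0, -82.9, 43.0]
force: [-1.4, -0.2, -3.8]
gripper_width: 35.3
gripper_force: 45.0
```

```bash
python3 - <<'E'
from h import *
s=log(); q=s["qpos"]; print(s["gripper_force"])
plh=gq((593.5,272,290),30,-7,1,[18,26,139,168,83,93]); print(plh)
plan([q,plh],1,30,7.5,8)
E
```

```text
13.6 q [-53.7  17.4 122.1  82.6  87.  -49.9] p [ 518.6 -124.8  330.1] r [177.  -82.9  43. ] F [-1.4 -0.2 -3.8] w 35.3
44.99651312828064
[ 17.7  27.8 139.8 167.8  84.8  92.6]
[[0.074, 0.03, -0.005, 0.076, 0.091, 0.033, 1], [0.074, 0.033, -0.002, 0.07, 0.09, 0.031, 1], [0.073, 0.033, -0.001, 0.064, 0.09, 0.027, 1], [0.073, 0.036, 0.001, 0.059, 0.088, 0.025, 1], [0.071, 0.037, 0.002, 0.053, 0.088, 0.021, 1], [0.071, 0.038, 0.004, 0.048, 0.088, 0.018, 1], [0.07, 0.039, 0.005, 0.043, 0.086, 0.014, 1], [0.07, 0.04, 0.006, 0.039, 0.085, 0.011, 1], [0.069, 0.041, 0.007, 0.035, 0.085, 0.008, 1], [0.068, 0.042, 0.008, 0.03, 0.084, 0.003, 1], [0.067, 0.043, 0.008, 0.027, 0.084, 0.001, 1], [0.067, 0.044, 0.009, 0.022, 0.082, -0.004, 1]] 

[[0.067, 0.045, 0.01, 0.018, 0.082, -0.008, 1], [0.066, 0.045, 0.009, 0.014, 0.082, -0.011, 1], [0.065, 0.046, 0.01, 0.01, 0.08, -0.015, 1], [0.066, 0.046, 0.01, 0.005, 0.08, -0.018, 1], [0.064, 0.047, 0.009, 0.002, 0.079, -0.023, 1], [0.065, 0.047, 0.009, -0.003, 0.078, -0.026, 1], [0.064, 0.048, 0.009, -0.008, 0.078, -0.029, 1], [0.064, 0.049, 0.009, -0.012, 0.076, -0.033, 1], [0.063, 0.049, 0.007, -0.017, 0.075, -0.037, 1], [0.063, 0.049, 0.007, -0.022, 0.073, -0.04, 1], [0.063, 0.05, 0.006, -0.027, 0.071, -0.042, 1], [0.063, 0.05, 0.005, -0.032, 0.069, -0.046, 1]] 

[[0.063, 0.05, 0.003, -0.038, 0.067, -0.049, 1]]
```

Call:
send_rows(targets=[[[0.074,0.03,-0.005,0.076,0.091,0.033,1],[0.074,0.033,-0.002,0.07,0.09,0.031,1],[0.073,0.033,-0.001,0.064,0.09,0.027,1],[0.073,0.036,0.001,0.059,0.088,0.025,1],[0.071,0.037,0.002,0.053,0.088,0.021,1],[0.071,0.038,0.004,0.048,0.088,0.018,1],[0.07,0.039,0.005,0.043,0.086,0.014,1],[0.07,0.04,0.006,0.039,0.085,0.011,1],[0.069,0.041,0.007,0.035,0.085,0.008,1],[0.068,0.042,0.008,0.03,0.084,0.003,1],[0.067,0.043,0.008,0.027,0.084,0.001,1],[0.067,0.044,0.009,0.022,0.082,-0.004,1]]])

```text
time_s: 14.8
ee_pos: [632.0, 84.0, 361.4]
ee_rot: [-79.6, -4.2, -52.4]
force: [-0.4, -1.3, -4.1]
gripper_width: 35.3
gripper_force: 45.0
```

Call:
send_rows(targets=[[[0.067,0.045,0.01,0.018,0.082,-0.008,1],[0.066,0.045,0.009,0.014,0.082,-0.011,1],[0.065,0.046,0.01,0.01,0.08,-0.015,1],[0.066,0.046,0.01,0.005,0.08,-0.018,1],[0.064,0.047,0.009,0.002,0.079,-0.023,1],[0.065,0.047,0.009,-0.003,0.078,-0.026,1],[0.064,0.048,0.009,-0.008,0.078,-0.029,1],[0.064,0.049,0.009,-0.012,0.076,-0.033,1],[0.063,0.049,0.007,-0.017,0.075,-0.037,1],[0.063,0.049,0.007,-0.022,0.073,-0.04,1],[0.063,0.05,0.006,-0.027,0.071,-0.042,1],[0.063,0.05,0.005,-0.032,0.069,-0.046,1]]])

```text
time_s: 16.0
ee_pos: [616.9, 267.9, 294.9]
ee_rot: [-41.4, 80.1, -11.2]
force: [0.8, -1.0, -4.0]
gripper_width: 35.1
gripper_force: 45.0
```

Call:
send_rows(targets=[[[0.063,0.05,0.003,-0.038,0.067,-0.049,1],[0,0,0,0,0,0,1],[0,0,0,0,0,0,1],[0,0,0,0,0,0,1]]])

```text
time_s: 16.4
ee_pos: [610.5, 280.1, 288.8]
ee_rot: [2.4, 83.2, 32.4]
force: [0.1, 0.2, -5.1]
gripper_width: 35.3
gripper_force: 45.0
```

```bash
cat > chk.py <<'E'
from h import *
s=log(); R=Rn.from_euler('xyz',s["ee_rot"],degrees=True).as_matrix(); g=s["ee_pos"]-19*R[:,2]
T=Rt(30,-7,1); print("grasp",g,"roterr units*1000",Rn.from_matrix(T@R.T).as_rotvec()/(np.pi/2)*1000,"grip",s["gripper_force"])
ims=[]
for n in("top","scene"):
    p,d=optics.grab_frame(n); c=cam(n); K,Rc,t=c; v,u=np.mgrid[:384,:512]
    X=((np.stack([u,v,np.ones_like(u)],-1)@np.linalg.inv(K).T)*d[...,None]-t)@Rc
    rel=X-g
    if n=="scene":
      for z0,z1 in((-106,-92),(-88,-75),(-75,-60),(-60,-45),(-40,-24),(24,42)):
        m=(np.hypot(rel[...,0],rel[...,1])<40)&(rel[...,2]>z0)&(rel[...,2]<z1)&(d>0)
        if m.sum():
            a=X[m]; e=np.array([(u[m].min()+u[m].max())/2,v[m].mean()]); zz=a[:,2].mean()
            print(n,(z0,z1),m.sum(),"mean",a.mean(0),"px mid",e)
    m=(np.hypot(X[...,0]-593,X[...,1]-272)<38)&(X[...,2]>106)&(X[...,2]<118)&(d>0)
    if m.sum()>20: print("nose",n,m.sum(),X[m].mean(0),cv2.minEnclosingCircle(X[m][:,:2].astype(np.float32)))
    for k,z in(("socket",113),("collet_chuck_flange",g[2]-42),("collet_chuck_mid",g[2]-32)):
        for r in optics.place_of(n,k)[:2]:
            w=atz(c,r["at"],z); 
            if np.hypot(*(w-g)[:2])<60: print(n,k,round(r["conf"],2),np.array(r["at"]),w)
    q=proj(c,[593,272,200]).astype(int); q=np.clip(q,[80,60],[431,323]); ims.append(cv2.resize(p[q[1]-60:q[1]+60,q[0]-80:q[0]+80,::-1],(400,300),interpolation=cv2.INTER_CUBIC))
cv2.imwrite("pics/c_%d.png"%round(s["time_s"]*10),np.hstack(ims)); print("c_%d"%round(s["time_s"]*10))
E
python3 chk.py
```

```text
16.4 q [ 17.5  28.1 139.9 167.6  85.1  92.9] p [610.5 280.1 288.8] r [ 2.4 83.2 32.4] F [ 0.1  0.2 -5.1] w 35.3
grasp [594.1 270.7 286.6] roterr units*1000 [-1.8 -3.4  0.2] grip 44.995688796043396
nose top 85 [595.  284.4 112.6] ((593.9520874023438, 274.61041259765625), 29.89904022216797)
top socket 0.78 [130.4 185.2] [598.6 265.6 113. ]
top collet_chuck_flange 0.68 [110.4 173.1] [599.3 277.7 244.6]
top collet_chuck_mid 0.86 [113.3 173.2] [596.2 267.2 254.6]
scene (-106, -92) 17 mean [596.  266.3 187.5] px mid [354.  136.2]
scene (-88, -75) 26 mean [598.  264.  205.3] px mid [355.5 131.3]
scene (-75, -60) 36 mean [600.  261.6 220.1] px mid [356.  127.2]
scene (-60, -45) 37 mean [601.7 261.1 233.8] px mid [356.5 123.1]
scene (-40, -24) 85 mean [604.6 257.2 253.5] px mid [357.  117.6]
scene (24, 42) 108 mean [603.1 259.  320.4] px mid [360.5  95.1]
nose scene 155 [596.2 269.2 111.2] ((595.4957885742188, 271.47723388671875), 31.438705444335938)
scene socket 0.75 [351.1 157.3] [592.6 270.8 113. ]
c_164
```

```bash
python3 - <<'E'
from h import *
c=cam("scene")
for z,col,row in((187.5,354,136.2),(205.3,355.5,131.3),(220.1,356,127.2),(233.8,356.5,123.1),(253.5,357,117.6),(320.4,360.5,95.1)):
    print(z,"pred",proj(c,[594.1,270.7,z]),"meas",col,row)
print("socket",proj(c,[594,272,113]),"mm/px",np.linalg.norm(atz(c,[350,157],113)-atz(c,[351,157],113)))
p,d=optics.grab_frame("wrist"); cw=cam("wrist"); print(proj(cw,[594,272,113]))
K,R,t=c
p,d=optics.grab_frame("scene")
# ellipse of the nose face by its vertical extents in columns
v,u=np.mgrid[:384,:512]
X=((np.stack([u,v,np.ones_like(u)],-1)@np.linalg.inv(K).T)*d[...,None]-t)@R
m=(np.hypot(X[...,0]-594,X[...,1]-272)<45)&(X[...,2]>100)&(X[...,2]<125)&(d>0)
print("cols",u[m].min(),u[m].max(),"pred edges",[proj(c,[594+30*np.cos(a),272+30*np.sin(a),113])[0] for a in np.radians([55,235,40,220])])
E
```

```text
187.5 pred [354.7 135.6] meas 354 136.2
205.3 pred [355.5 130.2] meas 355.5 131.3
220.1 pred [356.2 125.6] meas 356 127.2
233.8 pred [356.9 121.3] meas 356.5 123.1
253.5 pred [357.8 115.1] meas 357 117.6
320.4 pred [361.1  93.1] meas 360.5 95.1
socket [351.7 157.4] mm/px 3.053576659784563
[ 253.5 -149.7]
cols 342 361 pred edges [np.float64(361.6113198925592), np.float64(341.82893860049705), np.float64(361.74312371536934), np.float64(341.7851578638792)]
```

View pics/c_164.png

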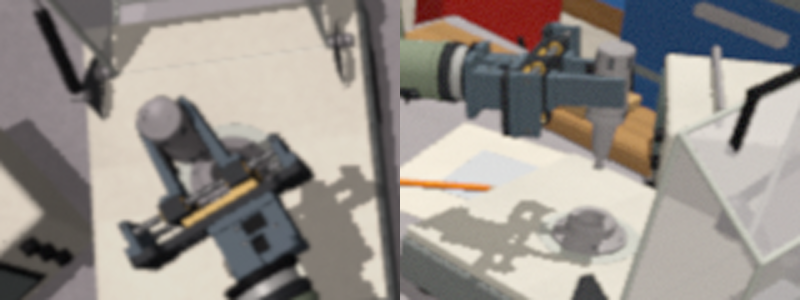

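The chuck hangs vertical, taper down, over the spindle nose: stud at (600,160) and nose at (585,230) in the right half. Its axis is within about 1 mm of the grasp line. I lower until the stud is in the mouth.

Call:
send_rows(targets=[[[-0.002,-0.003,0,0,0.006,-0.04,1],[0,0,0,0,0,-0.05,1],[0,0,0,0,0,-0.05,1],[0,0,0,0,0,-0.05,1],[0,0,0,0,0,-0.05,1],[0,0,0,0,0,-0.05,1],[0,0,0,0,0,-0.05,1],[0,0,0,0,0,-0.04,1],[0,0,0,0,0,-0.02,1],[0,0,0,0,0,0,1],[0,0,0,0,0,0,1]]])

```text
time_s: 18.0
ee_pos: [610.3, 282.1, 210.3]
ee_rot: [0.6, 82.9, 30.6]
force: [-0.5, 0.5, -5.2]
gripper_width: 35.6
gripper_force: 45.0
```

```bash
python3 chk.py
```

```text
18.0 q [ 17.8  41.5 142.  167.6 100.6  89.3] p [610.3 282.1 210.3] r [ 0.6 82.9 30.6] F [-0.5  0.5 -5.2] w 35.6
grasp [594.  272.6 207.9] roterr units*1000 [-1.4  0.9 -0.7] grip 44.99577462673187
nose top 120 [581.5 271.4 112.9] ((592.7975463867188, 272.81951904296875), 29.787321090698242)
top socket 0.87 [130.4 188.1] [590.4 265.4 113. ]
top collet_chuck_mid 0.85 [120.5 183.7] [588.4 273.4 175.9]
scene (-106, -92) 164 mean [599.6 265.3 109.9] px mid [351.5 159.7]
scene (-88, -75) 23 mean [598.6 265.7 126.5] px mid [352.  154.7]
scene (-75, -60) 32 mean [599.2 264.2 140.5] px mid [353.  150.9]
scene (-60, -45) 35 mean [601.5 262.3 155.3] px mid [352.5 147. ]
scene (-40, -24) 76 mean [604.8 260.2 174.9] px mid [354.  141.8]
scene (24, 42) 108 mean [601.9 262.2 242.7] px mid [357.5 120.2]
nose scene 140 [599.2 266.  111.3] ((595.62939453125, 270.49188232421875), 32.167327880859375)
scene socket 0.78 [349.8 158.7] [596.5 261.5 113. ]
scene collet_chuck_mid 0.95 [355.3 139.7] [598.6 270.7 175.9]
c_180
```

Call:
send_rows(targets=[[[0,0,0,0,0,-0.03,1],[0,0,0,0,0,-0.03,1],[0,0,0,0,0,-0.03,1],[0,0,0,0,0,-0.03,1],[0,0,0,0,0,-0.03,1],[0,0,0,0,0,-0.03,1],[0,0,0,0,0,-0.02,1],[0,0,0,0,0,0,1],[0,0,0,0,0,0,1]]])

```text
time_s: 19.3
ee_pos: [610.2, 282.1, 169.9]
ee_rot: [0.6, 82.9, 30.7]
force: [0.6, -0.6, -4.2]
gripper_width: 35.4
gripper_force: 45.0
```

Call:
send_rows(targets=[[[0,0,0,0,0,-0.01,1],[0,0,0,0,0,-0.01,1],[0,0,0,0,0,0,1]]])

```text
time_s: 19.6
ee_pos: [610.2, 282.0, 165.8]
ee_rot: [0.6, 82.9, 30.7]
force: [-0.4, -0.2, -5.1]
gripper_width: 35.3
gripper_force: 45.0
```

Call:
send_rows(targets=[[[0,0,0,0,0,-0.01,1],[0,0,0,0,0,-0.005,1],[0,0,0,0,0,0,1]]])

```text
time_s: 19.9
ee_pos: [610.2, 282.1, 162.7]
ee_rot: [0.6, 82.9, 30.7]
force: [-0.2, 0.9, -4.6]
gripper_width: 35.2
gripper_force: 45.0
```

Call:
send_rows(targets=[[[0,0,0,0,0,-0.01,1],[0,0,0,0,0,0,1]]])

```text
time_s: 20.1
ee_pos: [610.1, 282.2, 160.7]
ee_rot: [0.7, 82.9, 30.8]
force: [-0.2, 0.9, -4.4]
gripper_width: 35.4
gripper_force: 45.0
```

No side force so far. About 3 mm remain.

Call:
send_rows(targets=[[[0,0,0,0,0,-0.005,1],[0,0,0,0,0,-0.005,1],[0,0,0,0,0,0,1]]])

```text
time_s: 20.4
ee_pos: [610.0, 282.3, 159.0]
ee_rot: [0.7, 82.9, 30.8]
force: [-2.6, 1.7, -2.6]
gripper_width: 35.6
gripper_force: 45.0
```

Call:
send_rows(targets=[[[0,0,0,0,0,-0.005,1],[0,0,0,0,0,0,1]]])

```text
time_s: 20.6
ee_pos: [609.9, 282.4, 158.2]
ee_rot: [0.7, 82.9, 30.8]
force: [-3.9, 1.8, -2.4]
gripper_width: 35.1
gripper_force: 45.0
```

Call:
send_rows(targets=[[[0,0,0,-0.004,0.002,0,1],[0,0,0,0,0,-0.004,1],[0,0,0,0,0,0,1]]])

```text
time_s: 20.9
ee_pos: [609.6, 282.4, 157.4]
ee_rot: [0.5, 82.8, 30.6]
force: [-0.7, -0.1, -1.2]
gripper_width: 35.1
gripper_force: 45.0
```

Call:
send_rows(targets=[[[0,0,0,0,0,-0.004,1],[0,0,0,0,0,0,1]]])

```text
time_s: 21.1
ee_pos: [609.5, 282.4, 157.5]
ee_rot: [0.5, 82.7, 30.6]
force: [0.9, 1.1, 1.5]
gripper_width: 35.1
gripper_force: 45.0
```

Call:
send_rows(targets=[[[0,0,0,0,0,-0.004,1],[0,0,0,0,0,-0.004,1],[0,0,0,0,0,0,1]]])

```text
time_s: 21.4
ee_pos: [609.5, 282.3, 157.5]
ee_rot: [0.4, 82.5, 30.5]
force: [-2.1, 0.5, 7.7]
gripper_width: 35.1
gripper_force: 45.0
```

```bash
python3 chk.py
```

```text
21.4 q [ 17.9  50.7 142.  167.1 110.   87.2] p [609.5 282.3 157.5] r [ 0.4 82.5 30.5] F [-2.1  0.5  7.7] w 35.1
grasp [593.2 272.9 155. ] roterr units*1000 [-3.3  4.6 -0.5] grip 44.99595522880554
top socket 0.96 [128.8 184.6] [600.4 270.1 113. ]
top collet_chuck_flange 0.63 [125.4 188.5] [589.7 279.2 113. ]
scene (-75, -60) 75 mean [603.8 258.3  92.6] px mid [351.  165.9]
scene (-60, -45) 113 mean [607.8 257.3 101. ] px mid [350.5 164.1]
scene (-40, -24) 69 mean [604.9 260.3 122. ] px mid [351.5 157.4]
scene (24, 42) 110 mean [599.8 263.3 190.1] px mid [354.5 136.2]
nose scene 97 [604.2 258.9 111.9] ((594.3422241210938, 269.6731872558594), 31.27846908569336)
scene socket 0.56 [351.9 155.1] [584.2 282.3 113. ]
scene collet_chuck_flange 0.76 [350.  155.4] [582.4 276.1 113. ]
scene collet_chuck_mid 0.74 [350.7 156. ] [598.1 262.  123. ]
c_214
```

Seated: the height stopped at the computed seat (grasp z = 155.0) and a 7.7 N push does not move it. I ease the push, open, and withdraw.

Call:
send_rows(targets=[[[0,0,0,0,0,0.006,1],[0,0,0,0,0,0,1],[0,0,0,0,0,0,0.3],[0,0,0,0,0,0,-0.2],[0,0,0,0,0,0,-1],[0,0,0,0,0,0,-1],[0,0,0,0,0,0,-1],[0,0,0,0,0,0,-1]]])

```text
time_s: 22.6
ee_pos: [609.4, 282.4, 155.6]
ee_rot: [0.6, 83.0, 30.7]
force: [-0.2, -0.2, -0.7]
gripper_width: 72.6
gripper_force: 0.0
```

```bash
python3 chk.py
```

```text
22.6 q [ 17.9  50.6 142.1 167.2 109.5  87.3] p [609.4 282.4 155.6] r [ 0.6 83.  30.7] F [-0.2 -0.2 -0.7] w 72.6
grasp [593.1 272.9 153.3] roterr units*1000 [-1.   0.  -0.5] grip 0.0
nose top 54 [598.7 262.7 113.2] ((593.3519287109375, 273.74224853515625), 29.704442977905273)
top socket 0.97 [130.3 185.5] [597.7 265.9 113. ]
top collet_chuck_flange 0.57 [127.2 188.1] [591.1 274.8 111.3]
top collet_chuck_mid 0.86 [127.5 186.4] [593.5 271.1 121.3]
scene (-75, -60) 41 mean [607.7 256.6  91.7] px mid [351.  166.8]
scene (-60, -45) 132 mean [607.3 259.1  98.8] px mid [351.  164.5]
scene (-40, -24) 31 mean [609.6 265.7 117.3] px mid [352.  158.9]
scene (24, 42) 83 mean [602.4 260.9 187.1] px mid [354.5 137.7]
nose scene 85 [608.4 259.8 111. ] ((596.1627197265625, 270.0713195800781), 30.6379451751709)
scene collet_chuck_flange 0.8 [350.6 157.6] [591.  270.5 111.3]
scene collet_chuck_mid 0.55 [352.2 152.6] [583.5 282.8 121.3]
c_226
```

```bash
ls pics
```

```text
c_164.png
c_180.png
c_214.png
c_226.png
crop.png
d3.png
h2.png
scene0.png
top0.png
w1.png
```

Retreat straight back and slightly up, then clear.

Call:
send_rows(targets=[[[0,0,0,0,0,0,-1],[0,0,0,0,0,0,-1],[0,0,0,-0.04,-0.024,0,-1],[0,0,0,-0.09,-0.053,0,-1],[0,0,0,-0.09,-0.053,0.01,-1],[0,0,0,-0.09,-0.053,0.03,-1],[0,0,0,-0.05,-0.03,0.1,-1],[0,0,0,0,0,0.15,-1],[0,0,0,0,0,0.15,-1],[0,0,0,0,0,0.15,-1],[0,0,0,0,0,0,-1]]])

```text
time_s: 24.1
ee_pos: [564.1, 247.5, 278.7]
ee_rot: [-0.9, 82.1, 29.5]
force: [0.6, -1.0, -0.0]
gripper_width: 91.0
gripper_force: 0.0
```

```bash
python3 - <<'E'
from h import *
log(); ims=[]
for n in("scene","top"):
    p,d=optics.grab_frame(n); c=cam(n); K,R,t=c; v,u=np.mgrid[:384,:512]
    X=((np.stack([u,v,np.ones_like(u)],-1)@np.linalg.inv(K).T)*d[...,None]-t)@R
    r=np.hypot(X[...,0]-593,X[...,1]-272)
    m=(r<28)&(d>0)&(X[...,2]>100); a=X[m]; print(n,"top z",np.sort(a[:,2])[-8:])
    f=a[(a[:,2]>215)]; print("nut",f.mean(0) if len(f) else None)
    for z in (118,140,165,190):
        mm=(r<35)&(d>0)&(abs(X[...,2]-z)<8)
        if n=="scene" and mm.sum(): print(z,"mid col",(u[mm].min()+u[mm].max())/2,"pred",proj(c,[593,272.5,z]))
    ims.append(cv2.resize(p[:,:,::-1],(400,300)))
    q=np.clip(proj(c,[593,272,150]).astype(int),[60,45],[451,338])
    ims.append(cv2.resize(p[q[1]-45:q[1]+45,q[0]-60:q[0]+60,::-1],(400,300),interpolation=cv2.INTER_CUBIC))
cv2.imwrite("pics/final.png",np.vstack([np.hstack(ims[:2]),np.hstack(ims[2:])]))
E
```

```text
24.1 q [ 13.7  30.5 147.7 163.3  96.1  90.4] p [564.1 247.5 278.7] r [-0.9 82.1 29.5] F [ 0.6 -1.  -0. ] w 91.0
scene top z [199.5 199.5 200.  200.  200.1 200.1 200.3 201.3]
nut None
118 mid col 351.5 pred [351.8 155.8]
140 mid col 352.5 pred [352.8 149.4]
165 mid col 353.5 pred [353.9 142.1]
190 mid col 355.0 pred [355.  134.5]
top top z [203.3 203.4 203.6 203.7 203.8 204.2 204.7 205.2]
nut None
```

View pics/final.png

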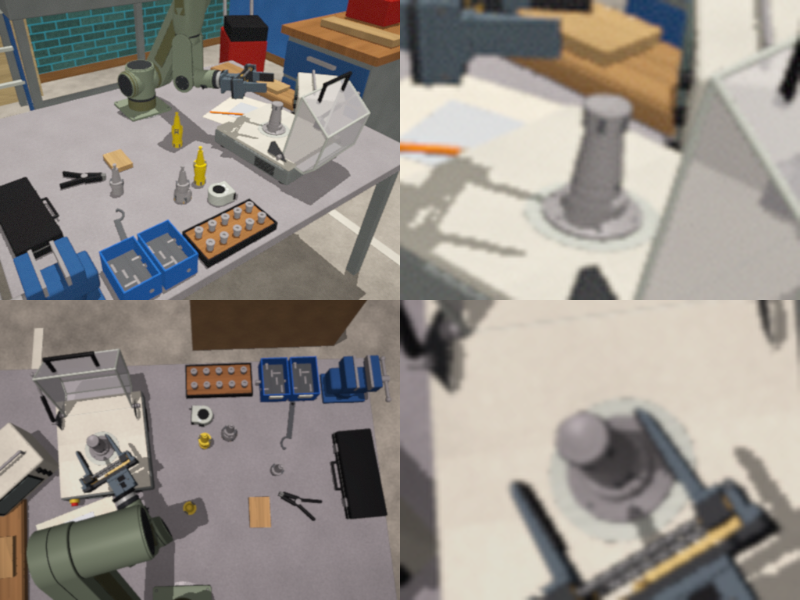

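```bash
python3 -c "
from h import *
print(env.job_done())"
```

```text
the job is handed in; nothing more can be done
None
```

The collet chuck stands upright in the spindle with its flange on the face (nut top measured at about 200 mm, 199 expected), the hood is open, the gripper is clear, the other things look untouched in the last pictures, and the job was handed in at about 24 s.

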